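# Take up the close gap of a jig with a tapered feeler

## Robot

A 6-joint arm with a two-finger parallel gripper is mounted at the origin on the work surface. World frame = base frame: x ahead of the robot, y to its left, z up, the work surface at z = 0. Lengths are in m, angles in rad, forces in N, time in s.
With the tool pointing down it reaches from about 0.275 to 0.825 m from the base axis. Payload 4.9 kg.
Tool frame: the origin (TCP) lies on the centre line of the jaws, within the pads' length; the fingertips stand robot.tip_extent ahead of it and the grasp point (between the pads) lies 2 mm behind it (robot.tip_extent is the distance from the TCP to the fingertips, in m); x points along the fingers, z is the direction in which the jaws open and shut, and the axes are right-handed (so a half turn about x gives the same grasp; the last joint's range is limited). The gripper opens to 85 mm and grips with 20 to 120 N. Pads are 22 mm wide; open, the fingers measure 114 mm over their backs; the gripper's body (76 mm by 85 mm) begins 54 mm behind the grasp point. The pads swing forward as they close: fully open they stand 13 mm farther back than shut.
Start: joints at [-1.39, 0.326, -0.193, 1.052, 0, 1.437], TCP at [0.17, -0.523, 0.214] pointing down, gripper open.
Joint ranges: [-2.65, 2.65], [-0.97, 1.79], [-1.3, 1.35], [-1.93, 2.1], [-1.47, 1.37], [-3.14, 3.14]. Speed limits (rad/s): [2.57, 2.57, 3.14, 3.14, 3.14, 3.14].

## Interface

Orientations are given as a 3x3 rotation matrix whose columns are the frame's x, y, z axes.
In Python, from rig import robot, vision, job gives the robot as it stands.
- The arm moves only by the shell command python3 -m creep 'ROWS'. ROWS is JSON, a list of rows, each an object with "rot": the turn, a rotation vector about the tool's x, y, z in rad, a list of three; "slide": the shift along the tool's x, y, z in cm, a list of three; "fingers": the closure in counts, from 0 (fully open) to 255 (shut). A call has 1 to 10 rows; each row is the pose to reach, as a shift and turn from the pose commanded when the call began, along the tool's axes at that moment; what a row does not reach only later rows make up. A row lasts 1/10 s, in which the tool goes at most 50 mm and 8.59 degrees, less where a joint would pass 70% of its speed; a pose out of reach is approached as far as the arm can. A call with a gripper value outside its range is refused whole. The fingers move at their own pace and stop on an object; the grip force is fixed at half the most. Time passes only in rows, so rows that repeat a pose let the fingers close. It gives the time, the measured TCP pose, the force and the opening at its end, in the units of the state.
- robot.sense(): the state, without advancing time (a new reading comes with each control period).
- vision.snapshot(name): name is "scene" or "top"; returns the picture (384x512x3 uint8, red, green, blue); there is no depth.
- vision.camera_model(name): a dict with "mtx" (3x3 intrinsics, pixels), "pose" (4x4, takes a point from camera to world coordinates). Camera axes: x right, y up, looking along -z (the intrinsics and any distortion apply to the point x, -y, -z); pixel columns grow to the right and rows downward; lengths in m; the calibration is good to about 2 mm. A picture is of the moment at which its call begins. camera_model takes no time and is no camera call.
- job.job_done(): hands the job in, once; it reports no verdict.
The state is a dict: "clock": time; "joint_positions": joint angles; "joint_velocities": joint speeds; "joint_efforts": joint torques, N m; "ee_pos": TCP position; "ee_rot": TCP orientation; "wrist_force": force on the tool from outside, world axes, zero at the start; "ft_torque": the same for the moment, N m; "finger_gap": opening from 0.0 (shut) to 1.0 (fully open).
Only numpy, scipy, OpenCV 4.12 (cv2) and the standard library are available. Lean on these libraries where they do the work, as an engineer would, in place of code of your own. Each camera call takes 0.05 s, during which the arm holds its last target.

## Task

The aluminium block of the woodworking jig stands between two hardwood cheeks, with a close gap on one side and a wide gap on the other. Slide the tapered feeler, blade upright on its edge and low along the bench, tip first from the robot's side into the close gap, until you feel it drag on both faces; never force it. Then let go and leave it there upright, lightly nipped between block and cheek.

Things in the scene. Friction and masses are not known exactly. Their poses are not given: they have to be found in the camera images.
- block: Fixed aluminium block of the jig, 100 (x) by 50 (y) by 50 mm high, on the bench; origin: centre of its underside. Own +x points away from the robot. Beside each long side (own y = +25 and -25 mm) runs a straight gap along own x, open at top and ends, between it and a fixed hardwood cheek of the same length and height, fronts flush. More than 20 N of the blade on it is forcing.
- mouth_left (a point): Top front edge of the block at own x = -50, y = +25, z = 50 mm: here the left gap begins and runs along +x; its width is measured from here along own +y (axes as the block's). One gap is 7 to 10 mm wide (thick cheek, 42 mm), the other 18 to 21 mm (thin cheek, 20 mm). Which is left and the exact widths change from start to start and are not measured.
- mouth_right (a point): The same for the right gap: block's own x = -50, y = -25, z = 50 mm; the gap's width is measured from here along own -y. In the close gap the feeler binds with its tip 34 to 68 mm in, in the wide one it never binds on both faces. A sideways force alone means that only one face touches. Nothing stands before the mouths.
- gauge_mid (a point): Centre of the upright wooden handle of the loose tapered feeler (0.2 to 0.3 kg), 40 mm above its underside. Handle 44 (own x) by 22 (own y, the faces to grip) by 80 mm high, standing on the bench. Own +x points along the blade to its tip, z up. Once nipped, the small taper holds by friction when let go.
- gauge_tip (a point): Middle of the blade's tip edge, 112 mm along own +x from the handle's centre and 21 mm below it; axes as the handle's. The steel blade on edge is 90 mm long from the handle's front face, 36 mm high (1 to 37 mm above the underside), and tapers evenly on both faces from 12 mm thick at the handle to 4 mm at the tip. Once both faces touch, the push needed grows by about 3 N per mm; 4 to 8 N is a light nip.
Mind the look-alikes: they are no part of the job. What is shaped like the part that bears gauge_mid but green, orange or purple is not meant.

How it is judged:
By the outcome, as a careful person would: the job done as asked, in the order asked, and still so for the second after the job is handed in, with the robot touching nothing.
It also fails if it takes over 64 s, if anything falls off the work surface, if the arm or the gripper's body presses on something with over 40 N, if the wrist force passes 120 N, or if a joint passes its speed limit or range.

## Working session

There is one attempt and no reset: what is moved stays moved. The work goes in short steps, Python scripts to look and compute and a shell command to move; the robot and the scene stay as the last step left them, time stands still between calls to the robot, and variables do not carry over. Pictures are saved under pics/ and viewed, and the job is handed in when it is done.

```bash
ls; mkdir -p pics; python3 - <<'E'
from rig import robot, vision, job
import cv2,numpy as np
s=robot.sense(); print(s['clock'],s['ee_pos'],np.round(s['ee_rot'],3),s['wrist_force'],robot.tip_extent)
for n in("scene","top"):
    im=vision.snapshot(n); cv2.imwrite(f"pics/{n}0.png",im[:,:,::-1]); m=vision.camera_model(n); print(n,{k:np.round(v,4).tolist() if not isinstance(v,str) else v for k,v in m.items()})
E
```

```text
pics
0.0 [ 0.17017074 -0.52235923  0.21359465] [[-0.     0.951  0.31 ]
 [ 0.002  0.31  -0.951]
 [-1.     0.    -0.002]] [0.36104683 0.04312976 0.56535235] 0.017
scene {'mtx': [[401.113, 0.0, 248.3915], [0.0, 401.113, 195.1775], [0.0, 0.0, 1.0]], 'pose': [[-0.6352, -0.6438, 0.4267, 0.887], [0.7723, -0.5268, 0.3549, 0.265], [-0.0037, 0.555, 0.8318, 0.8018], [0.0, 0.0, 0.0, 1.0]]}
top {'mtx': [[480.1431, 0.0, 255.5004], [0.0, 480.1431, 193.8742], [0.0, 0.0, 1.0]], 'pose': [[-0.0134, 0.9916, -0.1285, 0.3851], [-0.9998, -0.0153, -0.0137, -0.0581], [-0.0155, 0.1283, 0.9916, 1.2132], [0.0, 0.0, 0.0, 1.0]]}
```

View pics/scene0.png

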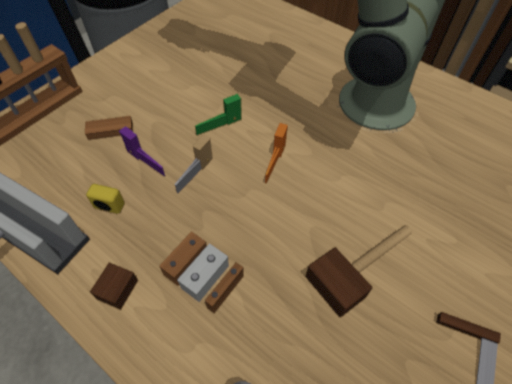

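View pics/top0.png

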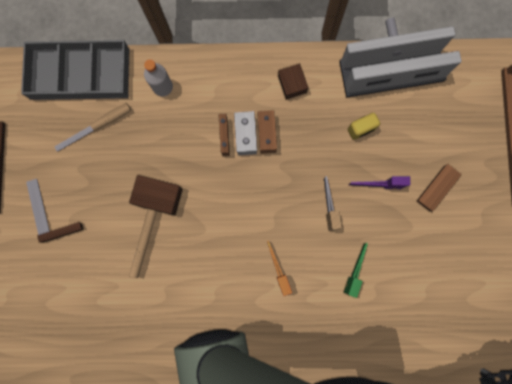

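The top view shows the jig at about (247,133). Four feeler-shaped things are in view: natural wood handle with a steel blade at (335,221), purple (400,183), orange (285,286) and green (354,288). The wood and steel one fits the description. I'll confirm it in enlarged crops.

```bash
python3 - <<'E'
import cv2,numpy as np
t=cv2.imread('pics/top0.png'); s=cv2.imread('pics/scene0.png')
a=cv2.resize(t[100:165,210:285],None,fx=8,fy=8,interpolation=cv2.INTER_CUBIC); cv2.imwrite('pics/c_jig.png',a)
a=cv2.resize(t[170:240,300:370],None,fx=8,fy=8,interpolation=cv2.INTER_CUBIC); cv2.imwrite('pics/c_g.png',a)
a=cv2.resize(s[130:320,140:260],None,fx=3,fy=3,interpolation=cv2.INTER_CUBIC); cv2.imwrite('pics/c_s.png',a)
E
```

```text
(no output)
```

View pics/c_jig.png

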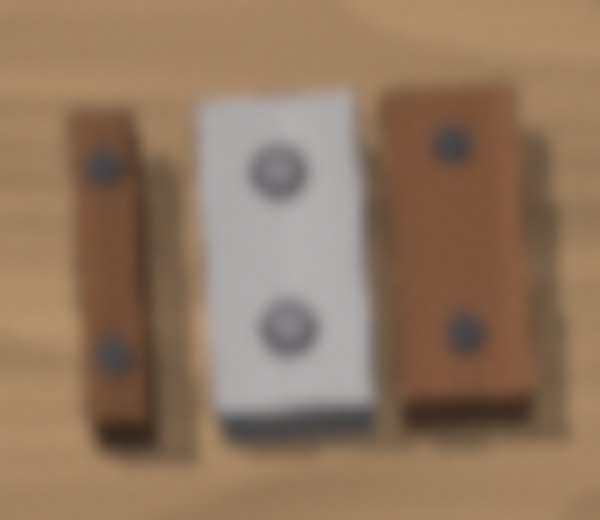

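View pics/c_g.png

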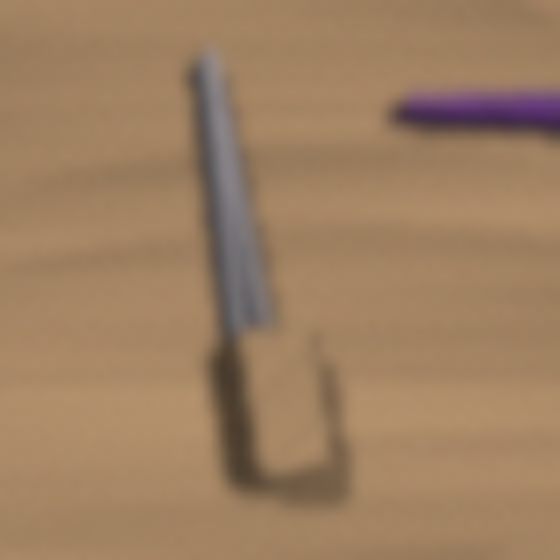

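View pics/c_s.png

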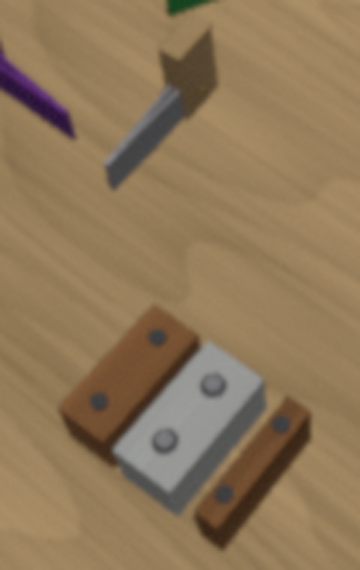

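```bash
python3 - <<'E'
import cv2,numpy as np
s=cv2.imread('pics/scene0.png')
a=cv2.resize(s[225:315,155:250],None,fx=6,fy=6,interpolation=cv2.INTER_CUBIC); cv2.imwrite('pics/s_jig.png',a)
a=cv2.resize(s[130:200,165:225],None,fx=8,fy=8,interpolation=cv2.INTER_CUBIC); cv2.imwrite('pics/s_g.png',a)
E
```

```text
(no output)
```

View pics/s_jig.png

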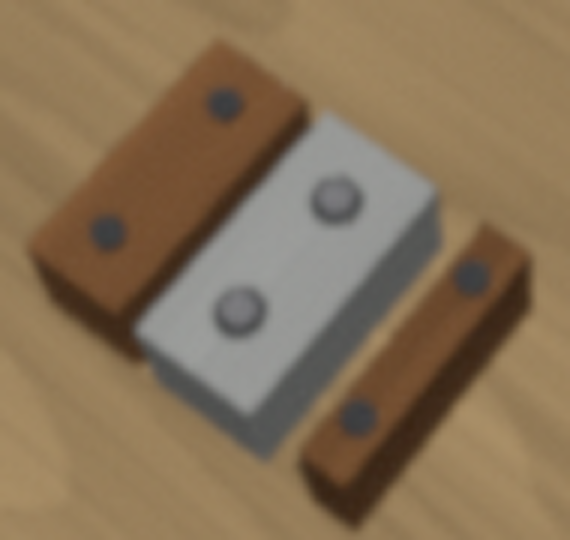

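View pics/s_g.png

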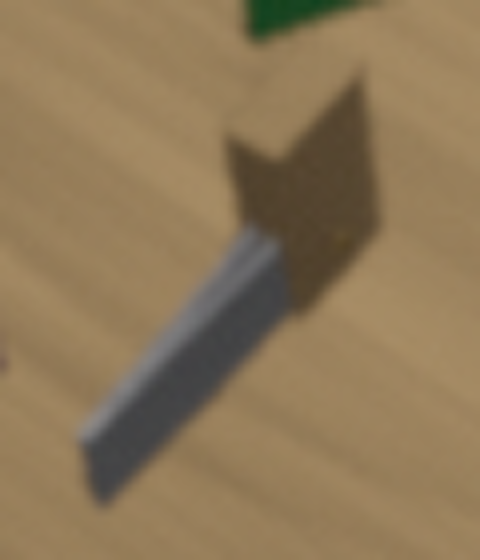

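```bash
cat > h.py <<'E'
import numpy as np
from scipy.optimize import least_squares
from rig import robot, vision, job
def proj(n,P):
    m=vision.camera_model(n); T=np.array(m['pose']); K=np.array(m['mtx'])
    c=(np.asarray(P)-T[:3,3])@T[:3,:3]; v=np.c_[c[:,0],-c[:,1],-c[:,2]]@K.T
    return v[:,:2]/v[:,2:]
def ray(n,uv):
    m=vision.camera_model(n); T=np.array(m['pose']); K=np.array(m['mtx'])
    v=np.linalg.solve(K,[uv[0],uv[1],1]); d=T[:3,:3]@[v[0],-v[1],-v[2]]
    return T[:3,3],d
def onplane(n,uv,z):
    o,d=ray(n,uv); return o+d*(z-o[2])/d[2]
def crop(p,x0,y0,f): return [(p[0]+.5)/f-.5+x0,(p[1]+.5)/f-.5+y0]
def place(L,x,y,a,z=0):
    c,s=np.cos(a),np.sin(a); L=np.asarray(L,float); return np.c_[x+c*L[:,0]-s*L[:,1],y+s*L[:,0]+c*L[:,1],z+L[:,2]]
E
cat > fit.py <<'E'
from h import *
t=lambda *p:('top',crop(p,210,100,8)); s=lambda *p:('scene',crop(p,155,225,6))
def jl(gl,gr):
    h=.05;B=.05
    return [(B,.025,h),(B,-.025,h),(-B,-.025,h),(-B,.025,h),
            (B,-.025-gr,h),(B,-.067-gr,h),(-B,-.067-gr,h),(-B,-.025-gr,h),
            (B,.025+gl,h),(B,.045+gl,h),(-B,.045+gl,h),(-B,.025+gl,h)]
ob=[(0,t(198,100)),(1,t(353,90)),(2,t(372,403)),(3,t(215,415)),(4,t(382,93)),(5,t(515,85)),(6,t(531,395)),(7,t(403,403)),(8,t(133,108)),(9,t(70,115)),(10,t(95,425)),(11,t(152,420)),
 (0,s(248,415)),(1,s(138,328)),(2,s(325,112)),(3,s(438,190)),(4,s(125,312)),(5,s(33,245)),(6,s(220,40)),(7,s(308,103)),(8,s(305,452)),(9,s(348,485)),(10,s(530,262)),(11,s(487,222))]
def solve(L,ob,p0):
    def f(p,raw=False):
        P=place(L(p),*p[:3]); r=np.array([proj(n,P[[i]])[0]-uv for i,(n,uv) in ob]); return r if raw else r.ravel()
    q=least_squares(f,p0,loss='soft_l1'); return q.x,f(q.x,True)
for sub,nm in((ob,'both'),(ob[:12],'top'),(ob[12:],'scene')):
    x,r=solve(lambda p:jl(p[3],p[4]),sub,[.5,0,0,.019,.008]); print(nm,np.round(x*1e3,1),np.round(np.abs(r).max(),2),np.sqrt((r**2).mean()))
t=lambda *p:('top',crop(p,300,170,8)); s=lambda *p:('scene',crop(p,165,130,8))
G=[(.022,.011,.08),(.022,-.011,.08),(-.022,-.011,.08),(-.022,.011,.08),(.112,0,.037),(.112,0,.001),(.022,.011,0),(-.022,.011,0),(.022,.006,.037),(.022,-.006,.037)]
ob=[(0,t(240,335)),(1,t(318,335)),(2,t(330,465)),(3,t(262,475)),(4,t(207,50)),
 (1,s(228,132)),(0,s(275,162)),(3,s(362,75)),(6,s(300,318)),(7,s(378,225)),(4,s(83,438)),(5,s(103,505)),(8,s(280,245)),(9,s(250,228))]
for sub,nm in((ob,'both'),(ob[:5],'top'),(ob[5:],'scene')):
    x,r=solve(lambda p:G,sub,[.4,-.2,0]); print(nm,np.round(x*1e3,1),np.round(np.abs(r).max(),2),np.sqrt((r**2).mean()))
E
python3 fit.py
```

```text
both [693.7 -16.9  52.3  20.    7.2] 2.2 0.8358988951903352
top [693.2 -18.4  50.6  18.7   7.9] 0.78 0.3262580452687081Traceback (most recent call last):
  File "fit.py", line 15, in <module>
    x,r=solve(lambda p:jl(p[3],p[4]),sub,[.5,0,0,.019,.008]); print(nm,np.round(x*1e3,1),np.round(np.abs(r).max(),2),np.sqrt((r**2).mean()))
        ~~~~~^^^^^^^^^^^^^^^^^^^^^^^^^^^^^^^^^^^^^^^^^^^^^^^
  File "fit.py", line 13, in solve
    q=least_squares(f,p0,loss='soft_l1'); return q.x,f(q.x,True)
    return func(*args, **kwargs)
    result = trf(vector_fun.fun, vector_fun.jac, x0, f0, J0, lb, ub, ftol, xtol,
                 gtol, max_nfev, x_scale, loss_function, tr_solver,
                 tr_options.copy(), verbose, callback=callback_wrapped)
    return trf_no_bounds(
        fun, jac, x0, f0, J0, ftol, xtol, gtol, max_nfev, x_scale,
        loss_function, tr_solver, tr_options, verbose, callback=callback)
    J = jac(x)
    self._update_jac()
    ~~~~~~~~~~~~~~~~^^
    self.J = self.jac_wrapped(xp_copy(self.x), f0=self.f)
             ~~~~~~~~~~~~~~~~^^^^^^^^^^^^^^^^^^^^^^^^^^^^
    J, d
[... 518 characters left out ...]
evals]
                                    ^^^^^^^
    f = np.atleast_1d(self.fun(x, *self.args, **self.kwargs))
                      ~~~~~~~~^^^^^^^^^^^^^^^^^^^^^^^^^^^^^^
    return np.atleast_1d(self.fun(x))
                         ~~~~~~~~^^^
    return self.f(x, *self.args, **self.kwargs)
           ~~~~~~^^^^^^^^^^^^^^^^^^^^^^^^^^^^^^
  File "fit.py", line 12, in f
    P=place(L(p),*p[:3]); r=np.array([proj(n,P[[i]])[0]-uv for i,(n,uv) in ob]); return r if raw else r.ravel()
                                      ~~~~^^^^^^^^^^
  File "h.py", line 5, in proj
    m=vision.camera_model(n); T=np.array(m['pose']); K=np.array(m['mtx'])
ValueError: time passes only in moves, steps and waits
```

```bash
python3 - <<'E'
s=open('h.py').read()
s=s.replace("def proj","CM={n:vision.camera_model(n) for n in('scene','top')}\ndef proj",1)
a,b=s.split("def proj",1); b=b.replace("vision.camera_model(n)","CM[n]")
open('h.py','w').write(a+"def proj"+b)
E
python3 fit.py; python3 -c "
from h import *;print(robot.sense()['clock'])"
```

```text
both [693.7 -16.9  52.3  20.    7.2] 2.2 0.8358988951903352
top [693.2 -18.4  50.6  18.7   7.9] 0.78 0.3262580452687081
scene [694.3 -15.7  52.6  20.8   6.2] 1.47 0.6734004172556389
both [ 468.7 -229.1  131.9] 2.05 0.7971001406816279
top [ 467.9 -230.1  121.9] 1.69 0.7001492703214754
scene [ 469.5 -228.   133.7] 1.63 0.6609553780200553
0.1
```

The right gap is the close one: it is about 7.5 mm and has the thick cheek, while the left is about 20 mm. The natural wood and steel feeler is confirmed at (469,-229) mm with yaw 0.13. Next I move above its handle.

```bash
python3 -m creep '[{"rot":[0.02,0,0],"slide":[0.5,3,-1.5],"fingers":0},{"rot":[0.05,0,0],"slide":[1.2,7,-3.5],"fingers":0},{"rot":[0.07,0,0],"slide":[2,11.5,-5.7],"fingers":0},{"rot":[0.1,0,0],"slide":[3,16,-8],"fingers":0},{"rot":[0.12,0,0],"slide":[4,20.5,-10.2],"fingers":0},{"rot":[0.14,0,0],"slide":[5,25,-12.4],"fingers":0},{"rot":[0.16,0,0],"slide":[5.5,29.5,-14.6],"fingers":0},{"rot":[0.175,0,0],"slide":[6,33.5,-16.6],"fingers":0},{"rot":[0.18,0,0],"slide":[6.4,36.5,-18.1],"fingers":0},{"rot":[0.183,0,0],"slide":[6.4,37.5,-18.6],"fingers":0}]'
```

```text
clock: 1.1
ee_pos: [0.4706, -0.2272, 0.1495]
ee_rot: [[-0.001, 0.991, 0.136], [0.001, 0.136, -0.991], [-1.0, -0.001, -0.001]]
wrist_force: [0.1, -0.4, 0.5]
finger_gap: 1.002
```

```bash
python3 -m creep '[{"rot":[0,0,0],"slide":[1,-0.2,0.15],"fingers":0},{"rot":[0,0,0],"slide":[3,-0.2,0.15],"fingers":0},{"rot":[0,0,0],"slide":[5,-0.2,0.15],"fingers":0},{"rot":[0,0,0],"slide":[7,-0.2,0.15],"fingers":0},{"rot":[0,0,0],"slide":[9,-0.2,0.15],"fingers":0},{"rot":[0,0,0],"slide":[10,-0.2,0.15],"fingers":0},{"rot":[0,0,0],"slide":[10.5,-0.2,0.15],"fingers":0},{"rot":[0,0,0],"slide":[10.7,-0.2,0.15],"fingers":0},{"rot":[0,0,0],"slide":[10.7,-0.2,0.15],"fingers":0}]'
python3 - <<'E'
from h import *
import cv2
for n in("scene","top"):
    im=vision.snapshot(n)[:,:,::-1]
    c=im[90:220,130:300] if n=='scene' else im[160:260,280:400]
    cv2.imwrite(f"pics/{n}1.png",cv2.resize(c,None,fx=4,fy=4,interpolation=cv2.INTER_CUBIC))
print(robot.sense()['ee_pos'],robot.sense()['wrist_force'])
E
```

```text
clock: 2.0
ee_pos: [0.4676, -0.2323, 0.0437]
ee_rot: [[0.0, 0.991, 0.131], [-0.0, 0.131, -0.991], [-1.0, 0.0, 0.0]]
wrist_force: [-0.2, 0.4, 0.4]
finger_gap: 1.0
[ 0.46799988 -0.23228035  0.04412623] [-1.10863378 -0.19735778  0.06338103]
```

View pics/scene1.png

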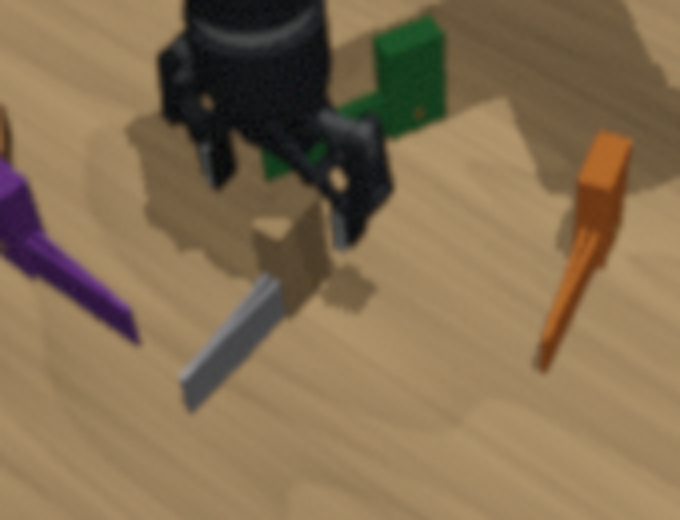

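The scene crop shows the open fingers straddling the wooden handle at (290,250), with the green and orange look-alikes clear. I close now.

```bash
python3 -m creep '[{"rot":[0,0,0],"slide":[0.1,0.1,-0.2],"fingers":0},{"rot":[0,0,0],"slide":[0.1,0.1,-0.2],"fingers":150},{"rot":[0,0,0],"slide":[0.1,0.1,-0.2],"fingers":255},{"rot":[0,0,0],"slide":[0.1,0.1,-0.2],"fingers":255},{"rot":[0,0,0],"slide":[0.1,0.1,-0.2],"fingers":255},{"rot":[0,0,0],"slide":[0.1,0.1,-0.2],"fingers":255},{"rot":[0,0,0],"slide":[0.1,0.1,-0.2],"fingers":255},{"rot":[0,0,0],"slide":[0.1,0.1,-0.2],"fingers":255},{"rot":[0,0,0],"slide":[0.1,0.1,-0.2],"fingers":255},{"rot":[0,0,0],"slide":[0.1,0.1,-0.2],"fingers":255}]'
```

```text
clock: 3.1
ee_pos: [0.4685, -0.23, 0.0426]
ee_rot: [[0.001, 0.991, 0.131], [-0.001, 0.131, -0.991], [-1.0, 0.0, 0.001]]
wrist_force: [0.5, -0.9, 1.9]
finger_gap: 0.241
```

```bash
python3 -m creep '[{"rot":[0,0,0],"slide":[-0.3,0,0],"fingers":255},{"rot":[0.01,0,0],"slide":[-0.4,0.4,-1],"fingers":255},{"rot":[0.02,0,0],"slide":[-0.4,1.1,-3],"fingers":255},{"rot":[0.03,0,0],"slide":[-0.4,2.2,-6],"fingers":255},{"rot":[0.04,0,0],"slide":[-0.4,3.4,-9],"fingers":255},{"rot":[0.06,0,0],"slide":[-0.4,4.5,-12],"fingers":255},{"rot":[0.07,0,0],"slide":[-0.4,5.4,-14.5],"fingers":255},{"rot":[0.08,0,0],"slide":[-0.4,6,-16],"fingers":255},{"rot":[0.08,0,0],"slide":[-0.4,6.2,-16.7],"fingers":255},{"rot":[0.08,0,0],"slide":[-0.4,6.2,-16.7],"fingers":255}]'
python3 - <<'E'
from h import *
import cv2
for n in("scene","top"):
    im=vision.snapshot(n)[:,:,::-1]; cv2.imwrite(f"pics/{n}2full.png",im)
    c=im[190:290,165:265] if n=='scene' else im[100:190,210:300]
    cv2.imwrite(f"pics/{n}2.png",cv2.resize(c,None,fx=6,fy=6,interpolation=cv2.INTER_CUBIC))
print(robot.sense()['ee_pos'],robot.sense()['ee_rot'][1],robot.sense()['wrist_force'])
E
```

```text
clock: 4.1
ee_pos: [0.5071, -0.0546, 0.046]
ee_rot: [[-0.001, 0.999, 0.054], [0.0, 0.054, -0.999], [-1.0, -0.001, -0.001]]
wrist_force: [-0.3, 0.0, -2.4]
finger_gap: 0.245
[ 0.50733086 -0.05615731  0.0461995 ] [-2.61458200e-04  5.16576226e-02 -9.98664819e-01] [-0.60209542  0.02027016 -1.73039697]
```

View pics/scene2.png

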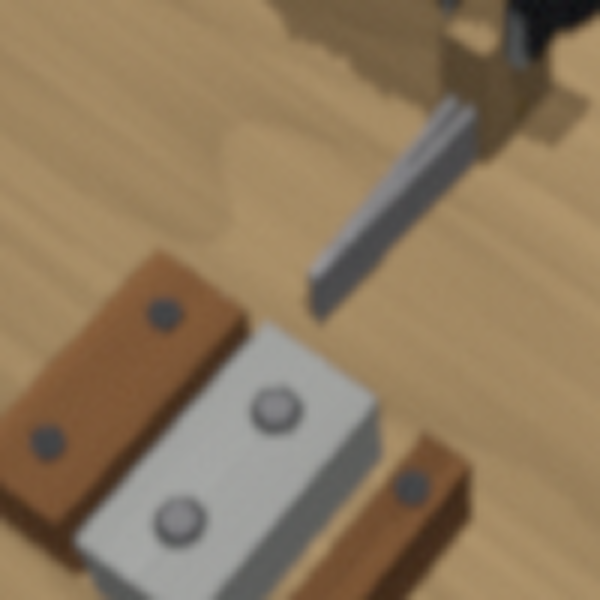

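View pics/top2.png

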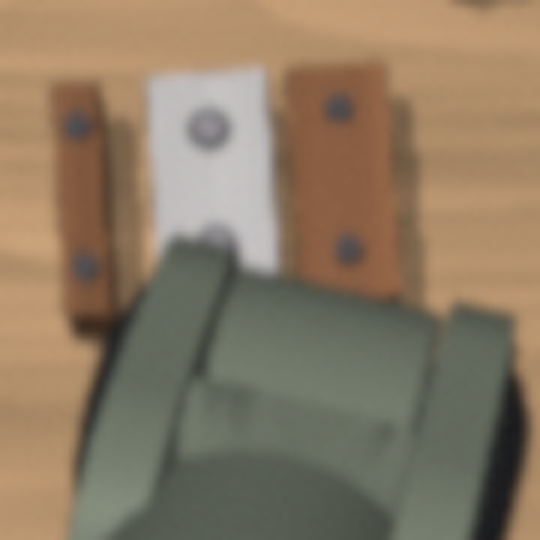

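```bash
python3 - <<'E'
from h import *
def own(P,j=(.6943,-.0157,.0526)):
    d=P[:2]-np.array(j[:2]); c,s=np.cos(j[2]),np.sin(j[2]); return np.round([1e3*(c*d[0]+s*d[1]),1e3*(-s*d[0]+c*d[1])],1)
C=lambda x,y:crop((x,y),165,190,6)
for nm,p,z in (("tiptop",(313,270),.041),("tipbot",(320,321),.005),("blockFR",(265,322),.05),("blockFL",(380,403),.05),("cheekFL",(247,314),.05),("cheekFR",(158,250),.05),("blockBR",(77,541),.05)):
    P=onplane('scene',C(*p),z); print(nm,np.round(P*1e3,1),own(P))
a=.0517
P=place([(.112,0,.041),(.112,0,.005)],.5073,-.0562,a); print(P,[(6*(q-[165,190])+2.5).round(0) for q in proj('scene',P)])
E
```

```text
tiptop [617.9 -47.7  41. ] [-78.  -27.9]
tipbot [619.3 -46.3   5. ] [-76.5 -26.6]
blockFR [646.9 -43.2  50. ] [-48.8 -25. ]
blockFL [644.7   7.9  50. ] [-48.3  26.2]
cheekFL [648.5 -50.2  50. ] [-47.5 -32. ]
cheekFR [649.9 -91.8  50. ] [-48.3 -73.7]
blockBR [745.4 -36.7  50. ] [ 49.9 -23.7]
[[ 0.61915035 -0.05041218  0.041     ]
 [ 0.61915035 -0.05041218  0.005     ]] [array([305., 268.]), array([312., 314.])]
```

```bash
python3 - <<'E'
import cv2
s=cv2.imread('pics/scene2full.png')
cv2.imwrite('pics/z2.png',cv2.resize(s[225:265,190:240],None,fx=14,fy=14,interpolation=cv2.INTER_CUBIC))
E
```

```text
(no output)
```

View pics/z2.png

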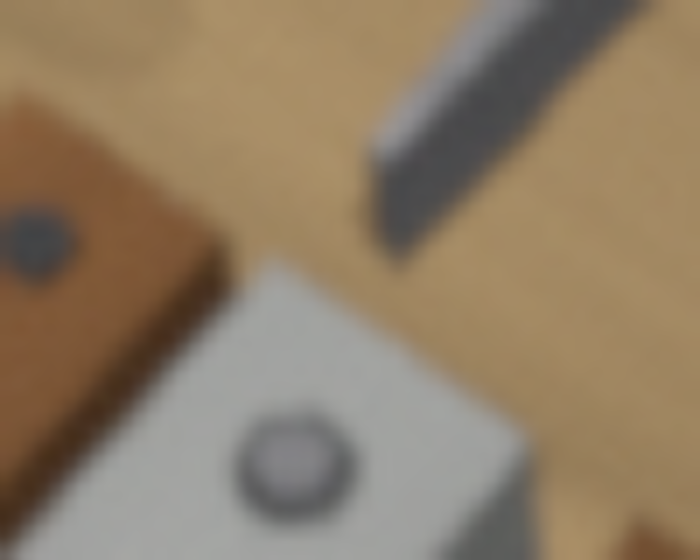

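```bash
python3 - <<'E'
from h import *
def own(P,j=(.6943,-.0157,.0526)):
    d=P[:2]-np.array(j[:2]); c,s=np.cos(j[2]),np.sin(j[2]); return np.round([1e3*(c*d[0]+s*d[1]),1e3*(-s*d[0]+c*d[1])],1)
C=lambda x,y:crop((x,y),190,225,14)
for nm,p,z in (("tipR",(371,153),.041),("tipL",(390,165),.041),("botL",(400,268),.005),("botR",(378,246),.005),("blockFR",(274,260),.05),("blockFL",(530,440),.05),("cheekFL",(230,239),.05),("bladeL",(525,15),.041)):
    P=onplane('scene',C(*p),z); print(nm,np.round(P*1e3,1),own(P))
E
```

```text
tipR [620.4 -47.4  41. ] [-75.4 -27.8]
tipL [620.1 -43.8  41. ] [-75.5 -24.2]
botL [620.1 -45.    5. ] [-75.6 -25.3]
botR [619.5 -50.2   5. ] [-76.6 -30.6]
blockFR [646.1 -42.9  50. ] [-49.5 -24.6]
blockFL [644.    5.9  50. ] [-49.1  24.2]
cheekFL [647.7 -50.3  50. ] [-48.3 -32.1]
bladeL [587.4 -45.1  41. ] [-108.3  -23.7]
```

The scene view puts the tip 26 mm before the right gap's mouth, within about 1 mm of its centreline. I lower it to the bench, shift 0.6 mm right and creep to just before the mouth.

```bash
python3 -m creep '[{"rot":[0,0,0],"slide":[0,0,0.06],"fingers":255},{"rot":[0,0,0],"slide":[0.2,0.2,0.06],"fingers":255},{"rot":[0,0,0],"slide":[0.3,0.6,0.06],"fingers":255},{"rot":[0,0,0],"slide":[0.35,1,0.06],"fingers":255},{"rot":[0,0,0],"slide":[0.38,1.5,0.06],"fingers":255},{"rot":[0,0,0],"slide":[0.38,2,0.06],"fingers":255},{"rot":[0,0,0],"slide":[0.38,2.2,0.06],"fingers":255},{"rot":[0,0,0],"slide":[0.38,2.2,0.06],"fingers":255}]'
cat > look.py <<'E'
from h import *
import cv2,sys
im=vision.snapshot('scene')[:,:,::-1]; k=sys.argv[1]; cv2.imwrite(f"pics/s{k}full.png",im)
cv2.imwrite(f"pics/s{k}.png",cv2.resize(im[220:265,180:240],None,fx=12,fy=12,interpolation=cv2.INTER_CUBIC))
s=robot.sense(); print(s['ee_pos'],s['ee_rot'][1],s['wrist_force'])
E
python3 look.py 3
```

```text
clock: 5.0
ee_pos: [0.5308, -0.0555, 0.0427]
ee_rot: [[0.001, 0.999, 0.052], [-0.0, 0.052, -0.999], [-1.0, 0.001, 0.0]]
wrist_force: [0.1, 0.0, -2.5]
finger_gap: 0.24
[ 0.53052168 -0.05542991  0.04264536] [-9.81766393e-05  5.19462282e-02 -9.98649878e-01] [ 0.48514761  0.01037899 -0.9664628 ]
```

View pics/s3.png

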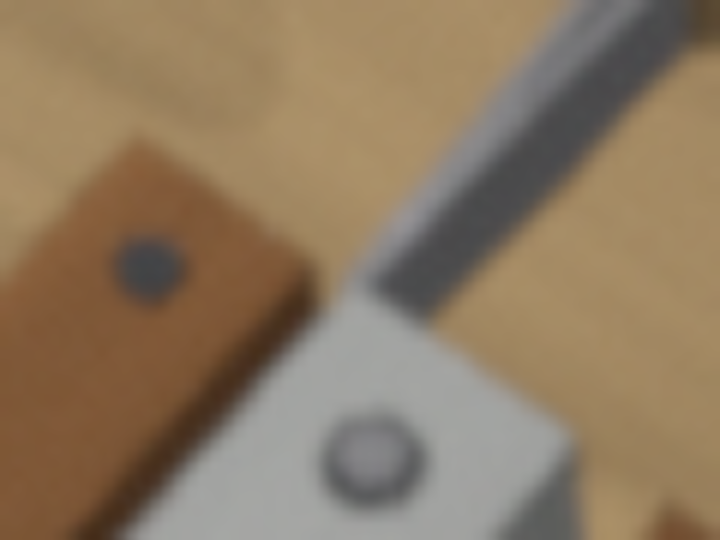

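```bash
python3 - <<'E'
from h import *
def own(P,j=(.6943,-.0157,.0526)):
    d=P[:2]-np.array(j[:2]); c,s=np.cos(j[2]),np.sin(j[2]); return np.round([1e3*(c*d[0]+s*d[1]),1e3*(-s*d[0]+c*d[1])],1)
C=lambda x,y:crop((x,y),180,220,12)
for nm,p,z in (("tipR",(355,275),.037),("tipL",(373,285),.037),("bladeR",(520,75),.037),("bladeL",(535,105),.037),("blockFR",(357,290),.05),("blockFL",(575,440),.05),("cheekFL",(313,265),.05)):
    P=onplane('scene',C(*p),z); print(nm,np.round(P*1e3,1),own(P))
E
```

```text
tipR [640.8 -49.2  37. ] [-55.2 -30.7]
tipL [640.2 -45.4  37. ] [-55.5 -26.8]
bladeR [591.9 -53.4  37. ] [-104.3  -32.3]
bladeL [594.8 -47.2  37. ] [-101.   -26.2]
blockFR [646.9 -41.6  50. ] [-48.7 -23.4]
blockFL [644.3   6.4  50. ] [-48.7  24.7]
cheekFL [648.2 -50.9  50. ] [-47.9 -32.7]
```

The tip centre is at own y of about -28.7 and the gap spans about -25 to -32, so it is centred. I ease in.

```bash
python3 -m creep '[{"rot":[0,0,0],"slide":[0,0.1,0],"fingers":255},{"rot":[0,0,0],"slide":[0,0.2,0],"fingers":255},{"rot":[0,0,0],"slide":[0,0.3,0],"fingers":255},{"rot":[0,0,0],"slide":[0,0.4,0],"fingers":255},{"rot":[0,0,0],"slide":[0,0.5,0],"fingers":255},{"rot":[0,0,0],"slide":[0,0.5,0],"fingers":255}]'
python3 -m creep '[{"rot":[0,0,0],"slide":[0,0.1,0],"fingers":255},{"rot":[0,0,0],"slide":[0,0.2,0],"fingers":255},{"rot":[0,0,0],"slide":[0,0.3,0],"fingers":255},{"rot":[0,0,0],"slide":[0,0.4,0],"fingers":255},{"rot":[0,0,0],"slide":[0,0.5,0],"fingers":255},{"rot":[0,0,0],"slide":[0,0.5,0],"fingers":255}]'
```

```text
clock: 5.65
ee_pos: [0.5351, -0.0551, 0.0426]
ee_rot: [[0.001, 0.999, 0.052], [0.0, 0.052, -0.999], [-1.0, 0.001, -0.0]]
wrist_force: [-1.7, -0.1, 3.0]
finger_gap: 0.244
clock: 6.25
ee_pos: [0.5401, -0.0549, 0.0426]
ee_rot: [[0.0, 0.999, 0.052], [0.0, 0.052, -0.999], [-1.0, 0.0, -0.0]]
wrist_force: [-2.1, 0.4, 3.0]
finger_gap: 0.243
```

```bash
python3 -m creep '[{"rot":[0,0,0],"slide":[-0.02,0.1,0],"fingers":255},{"rot":[0,0,0],"slide":[-0.02,0.2,0],"fingers":255},{"rot":[0,0,0],"slide":[-0.02,0.3,0],"fingers":255},{"rot":[0,0,0],"slide":[-0.02,0.4,0],"fingers":255},{"rot":[0,0,0],"slide":[-0.02,0.5,0],"fingers":255},{"rot":[0,0,0],"slide":[-0.02,0.5,0],"fingers":255}]'
python3 -m creep '[{"rot":[0,0,0],"slide":[0,0.1,0],"fingers":255},{"rot":[0,0,0],"slide":[0,0.2,0],"fingers":255},{"rot":[0,0,0],"slide":[0,0.3,0],"fingers":255},{"rot":[0,0,0],"slide":[0,0.4,0],"fingers":255},{"rot":[0,0,0],"slide":[0,0.5,0],"fingers":255},{"rot":[0,0,0],"slide":[0,0.5,0],"fingers":255}]'
```

```text
clock: 6.85
ee_pos: [0.5452, -0.0546, 0.0427]
ee_rot: [[0.001, 0.999, 0.052], [0.0, 0.052, -0.999], [-1.0, 0.001, -0.0]]
wrist_force: [-0.1, -0.1, -0.0]
finger_gap: 0.243
clock: 7.45
ee_pos: [0.5501, -0.0544, 0.0427]
ee_rot: [[0.0, 0.999, 0.052], [0.0, 0.052, -0.999], [-1.0, 0.0, -0.0]]
wrist_force: [0.2, 0.3, -1.7]
finger_gap: 0.24
```

```bash
python3 look.py 4
```

```text
[ 0.54994892 -0.05438288  0.04271386] [ 3.30175557e-05  5.18013553e-02 -9.98657408e-01] [ 0.78738643 -0.05637176 -2.45318424]
```

View pics/s4.png

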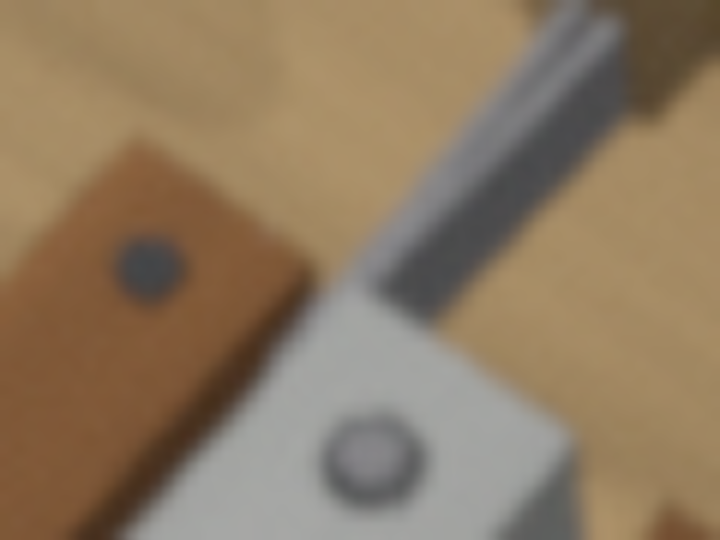

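The blade runs into the right gap between the cheek corner (313,265) and the block corner (357,290), and there is no contact force yet. The tip is about 17 mm in.

```bash
python3 -m creep '[{"rot":[0,0,0],"slide":[0,0.1,0],"fingers":255},{"rot":[0,0,0],"slide":[0,0.2,0],"fingers":255},{"rot":[0,0,0],"slide":[0,0.3,0],"fingers":255},{"rot":[0,0,0],"slide":[0,0.4,0],"fingers":255},{"rot":[0,0,0],"slide":[0,0.5,0],"fingers":255},{"rot":[0,0,0],"slide":[0,0.5,0],"fingers":255}]'
python3 -m creep '[{"rot":[0,0,0],"slide":[0,0.1,0],"fingers":255},{"rot":[0,0,0],"slide":[0,0.2,0],"fingers":255},{"rot":[0,0,0],"slide":[0,0.3,0],"fingers":255},{"rot":[0,0,0],"slide":[0,0.3,0],"fingers":255}]'
```

```text
clock: 8.1
ee_pos: [0.555, -0.0541, 0.0428]
ee_rot: [[0.0, 0.999, 0.052], [-0.0, 0.052, -0.999], [-1.0, 0.0, 0.0]]
wrist_force: [-0.1, -0.4, -2.7]
finger_gap: 0.242
clock: 8.5
ee_pos: [0.558, -0.054, 0.0428]
ee_rot: [[0.0, 0.999, 0.052], [-0.0, 0.052, -0.999], [-1.0, 0.0, 0.0]]
wrist_force: [0.3, -0.4, -2.6]
finger_gap: 0.24
```

```bash
python3 -m creep '[{"rot":[0,0,0],"slide":[0,0.1,0],"fingers":255},{"rot":[0,0,0],"slide":[0,0.2,0],"fingers":255},{"rot":[0,0,0],"slide":[0,0.3,0],"fingers":255},{"rot":[0,0,0],"slide":[0,0.3,0],"fingers":255}]'
```

```text
clock: 8.9
ee_pos: [0.5609, -0.0538, 0.0428]
ee_rot: [[0.0, 0.999, 0.052], [-0.0, 0.052, -0.999], [-1.0, 0.0, 0.0]]
wrist_force: [0.6, -0.4, -2.5]
finger_gap: 0.239
```

```bash
python3 -m creep '[{"rot":[0,0,0],"slide":[0,0.1,0],"fingers":255},{"rot":[0,0,0],"slide":[0,0.2,0],"fingers":255},{"rot":[0,0,0],"slide":[0,0.2,0],"fingers":255}]'
```

```text
clock: 9.2
ee_pos: [0.5629, -0.0537, 0.0428]
ee_rot: [[0.0, 0.999, 0.052], [-0.0, 0.052, -0.999], [-1.0, 0.0, 0.0]]
wrist_force: [-0.1, 1.0, -2.7]
finger_gap: 0.244
```

```bash
python3 -m creep '[{"rot":[0,0,0],"slide":[0,0.1,0],"fingers":255},{"rot":[0,0,0],"slide":[0,0.2,0],"fingers":255},{"rot":[0,0,0],"slide":[0,0.2,0],"fingers":255}]'
```

```text
clock: 9.5
ee_pos: [0.5649, -0.0536, 0.0428]
ee_rot: [[0.0, 0.999, 0.052], [-0.0, 0.052, -0.999], [-1.0, 0.0, 0.0]]
wrist_force: [0.2, -0.1, -2.4]
finger_gap: 0.244
```

```bash
python3 -m creep '[{"rot":[0,0,0],"slide":[0,0.1,0],"fingers":255},{"rot":[0,0,0],"slide":[0,0.2,0],"fingers":255},{"rot":[0,0,0],"slide":[0,0.2,0],"fingers":255}]'
```

```text
clock: 9.8
ee_pos: [0.5669, -0.0535, 0.0428]
ee_rot: [[0.0, 0.999, 0.052], [-0.0, 0.052, -0.999], [-1.0, 0.0, 0.0]]
wrist_force: [-0.6, -0.3, -2.4]
finger_gap: 0.239
```

d is about 34 mm and still free. From here I take 1–2 mm steps.

```bash
python3 -m creep '[{"rot":[0,0,0],"slide":[0,0.1,0],"fingers":255},{"rot":[0,0,0],"slide":[0,0.15,0],"fingers":255},{"rot":[0,0,0],"slide":[0,0.15,0],"fingers":255}]'
```

```text
clock: 10.1
ee_pos: [0.5683, -0.0534, 0.0428]
ee_rot: [[0.0, 0.999, 0.052], [-0.0, 0.052, -0.999], [-1.0, 0.0, 0.0]]
wrist_force: [0.7, 0.2, -3.7]
finger_gap: 0.243
```

```bash
python3 -m creep '[{"rot":[0,0,0],"slide":[0,0.1,0],"fingers":255},{"rot":[0,0,0],"slide":[0,0.15,0],"fingers":255},{"rot":[0,0,0],"slide":[0,0.15,0],"fingers":255}]'
```

```text
clock: 10.4
ee_pos: [0.5698, -0.0534, 0.0428]
ee_rot: [[0.0, 0.999, 0.052], [-0.0, 0.052, -0.999], [-1.0, 0.0, 0.0]]
wrist_force: [0.9, -1.3, -2.9]
finger_gap: 0.242
```

```bash
python3 -m creep '[{"rot":[0,0,0],"slide":[0,0.1,0],"fingers":255},{"rot":[0,0,0],"slide":[0,0.1,0],"fingers":255}]'
```

```text
clock: 10.6
ee_pos: [0.5708, -0.0533, 0.0428]
ee_rot: [[0.0, 0.999, 0.052], [0.0, 0.052, -0.999], [-1.0, 0.0, -0.0]]
wrist_force: [0.6, -0.2, -1.5]
finger_gap: 0.24
```

```bash
python3 -m creep '[{"rot":[0,0,0],"slide":[0,0.1,0],"fingers":255},{"rot":[0,0,0],"slide":[0,0.1,0],"fingers":255}]'
```

```text
clock: 10.8
ee_pos: [0.5719, -0.0533, 0.0428]
ee_rot: [[0.0, 0.999, 0.052], [-0.0, 0.052, -0.999], [-1.0, 0.0, 0.0]]
wrist_force: [-0.0, 1.1, -2.9]
finger_gap: 0.241
```

```bash
python3 -m creep '[{"rot":[0,0,0],"slide":[0,0.1,0],"fingers":255},{"rot":[0,0,0],"slide":[0,0.1,0],"fingers":255}]'
```

```text
clock: 11.0
ee_pos: [0.5728, -0.0531, 0.0428]
ee_rot: [[0.0, 0.999, 0.052], [0.0, 0.052, -0.999], [-1.0, 0.0, -0.0]]
wrist_force: [-0.4, 1.5, -3.4]
finger_gap: 0.247
```

```bash
python3 -m creep '[{"rot":[0,0,0],"slide":[0,0.1,0],"fingers":255},{"rot":[0,0,0],"slide":[0,0.1,0],"fingers":255}]'
```

```text
clock: 11.2
ee_pos: [0.5738, -0.0531, 0.0428]
ee_rot: [[0.0, 0.999, 0.052], [0.0, 0.052, -0.999], [-1.0, 0.0, -0.0]]
wrist_force: [0.4, 0.5, -2.5]
finger_gap: 0.241
```

```bash
python3 -m creep '[{"rot":[0,0,0],"slide":[0,0.1,0],"fingers":255},{"rot":[0,0,0],"slide":[0,0.1,0],"fingers":255}]'
```

```text
clock: 11.4
ee_pos: [0.5748, -0.053, 0.0428]
ee_rot: [[0.0, 0.999, 0.052], [0.0, 0.052, -0.999], [-1.0, 0.0, -0.0]]
wrist_force: [-0.3, 0.2, -2.5]
finger_gap: 0.243
```

```bash
python3 -m creep '[{"rot":[0,0,0],"slide":[0,0.1,0],"fingers":255},{"rot":[0,0,0],"slide":[0,0.1,0],"fingers":255}]'
```

```text
clock: 11.6
ee_pos: [0.5758, -0.053, 0.0428]
ee_rot: [[0.0, 0.999, 0.052], [0.0, 0.052, -0.999], [-1.0, 0.0, -0.0]]
wrist_force: [0.0, -0.7, -3.1]
finger_gap: 0.245
```

```bash
python3 -m creep '[{"rot":[0,0,0],"slide":[0,0.1,0],"fingers":255},{"rot":[0,0,0],"slide":[0,0.1,0],"fingers":255}]'
```

```text
clock: 11.8
ee_pos: [0.5767, -0.0529, 0.0427]
ee_rot: [[-0.0, 0.999, 0.052], [0.0, 0.052, -0.999], [-1.0, -0.0, -0.0]]
wrist_force: [-0.4, 0.2, -3.0]
finger_gap: 0.245
```

```bash
python3 -m creep '[{"rot":[0,0,0],"slide":[0,0.1,0],"fingers":255},{"rot":[0,0,0],"slide":[0,0.1,0],"fingers":255}]'
```

```text
clock: 12.0
ee_pos: [0.5778, -0.0528, 0.0428]
ee_rot: [[0.0, 0.999, 0.052], [0.0, 0.052, -0.999], [-1.0, 0.0, -0.0]]
wrist_force: [0.1, 0.2, -3.4]
finger_gap: 0.243
```

```bash
python3 -m creep '[{"rot":[0,0,0],"slide":[0,0.1,0],"fingers":255},{"rot":[0,0,0],"slide":[0,0.1,0],"fingers":255}]'
```

```text
clock: 12.2
ee_pos: [0.5787, -0.0527, 0.0428]
ee_rot: [[-0.0, 0.999, 0.052], [0.0, 0.052, -0.999], [-1.0, -0.0, -0.0]]
wrist_force: [-0.6, 0.8, -3.4]
finger_gap: 0.242
```

```bash
python3 -m creep '[{"rot":[0,0,0],"slide":[0,0.1,0],"fingers":255},{"rot":[0,0,0],"slide":[0,0.1,0],"fingers":255}]'
```

```text
clock: 12.4
ee_pos: [0.5797, -0.0527, 0.0428]
ee_rot: [[-0.0, 0.999, 0.052], [0.0, 0.052, -0.999], [-1.0, -0.0, -0.0]]
wrist_force: [-0.9, 0.9, -3.2]
finger_gap: 0.246
```

```bash
python3 look.py 5
```

```text
[ 0.57969927 -0.05268089  0.04273271] [ 2.59025196e-04  5.19473172e-02 -9.98649793e-01] [ 0.34425655  1.17054919 -3.42094168]
```

View pics/s5.png

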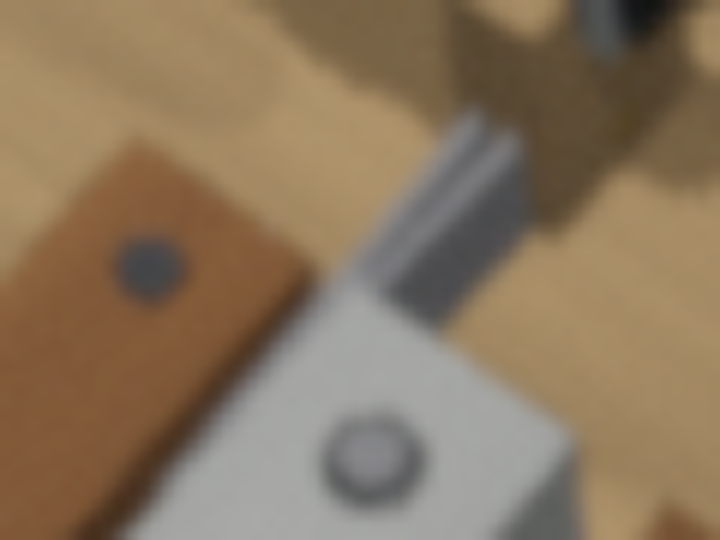

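The blade is inside the gap, visible between the cheek and the block, with a hint of +y force of about 1 N. I continue.

```bash
python3 -m creep '[{"rot":[0,0,0],"slide":[0,0.1,0],"fingers":255},{"rot":[0,0,0],"slide":[0,0.1,0],"fingers":255}]'
```

```text
clock: 12.65
ee_pos: [0.5806, -0.0527, 0.0427]
ee_rot: [[-0.0, 0.999, 0.052], [0.0, 0.052, -0.999], [-1.0, -0.0, -0.0]]
wrist_force: [-1.0, 1.6, -3.5]
finger_gap: 0.245
```

```bash
python3 -m creep '[{"rot":[0,0,0],"slide":[0,0.1,0],"fingers":255},{"rot":[0,0,0],"slide":[0,0.1,0],"fingers":255}]'
```

```text
clock: 12.85
ee_pos: [0.5812, -0.0526, 0.0427]
ee_rot: [[-0.001, 0.999, 0.052], [0.0, 0.052, -0.999], [-1.0, -0.001, -0.0]]
wrist_force: [-2.8, 1.3, -0.7]
finger_gap: 0.241
```

```bash
python3 -m creep '[{"rot":[0,0,0],"slide":[0,0.1,0],"fingers":255},{"rot":[0,0,0],"slide":[0,0.1,0],"fingers":255}]'
```

```text
clock: 13.05
ee_pos: [0.5818, -0.0526, 0.0427]
ee_rot: [[-0.002, 0.999, 0.052], [0.0, 0.052, -0.999], [-1.0, -0.002, -0.0]]
wrist_force: [-5.0, 0.7, 1.7]
finger_gap: 0.243
```

```bash
python3 -m creep '[{"rot":[0,0,0],"slide":[0,0,0],"fingers":255},{"rot":[0,0,0],"slide":[0,0,0],"fingers":255}]'; python3 -c "
from rig import robot;s=robot.sense();print(s['ft_torque'],s['wrist_force'])"
```

```text
clock: 13.25
ee_pos: [0.5817, -0.0526, 0.0427]
ee_rot: [[-0.002, 0.999, 0.052], [0.0, 0.052, -0.999], [-1.0, -0.002, -0.0]]
wrist_force: [-4.7, 1.4, 1.7]
finger_gap: 0.245
[0.47230919 1.25277498 0.17919143] [-4.7010965   1.35678247  1.6609853 ]
```

```bash
python3 -m creep '[{"rot":[0,0,0],"slide":[-0.01,0.05,0],"fingers":255},{"rot":[0,0,0],"slide":[-0.01,0.05,0],"fingers":255},{"rot":[0,0,0],"slide":[-0.01,0.05,0],"fingers":255}]'
```

```text
clock: 13.55
ee_pos: [0.5819, -0.0526, 0.0428]
ee_rot: [[-0.002, 0.999, 0.052], [0.0, 0.052, -0.999], [-1.0, -0.002, -0.0]]
wrist_force: [-5.7, 0.8, 1.9]
finger_gap: 0.243
```

```bash
python3 -m creep '[{"rot":[0,0,0],"slide":[-0.01,0.05,0],"fingers":255},{"rot":[0,0,0],"slide":[-0.01,0.05,0],"fingers":255},{"rot":[0,0,0],"slide":[-0.01,0.05,0],"fingers":255}]'
```

```text
clock: 13.85
ee_pos: [0.5821, -0.0526, 0.0428]
ee_rot: [[-0.003, 0.999, 0.052], [-0.0, 0.052, -0.999], [-1.0, -0.003, -0.0]]
wrist_force: [-5.5, 1.2, 2.4]
finger_gap: 0.243
```

```bash
python3 -m creep '[{"rot":[0,0,0],"slide":[-0.01,0.08,0],"fingers":255},{"rot":[0,0,0],"slide":[-0.01,0.08,0],"fingers":255},{"rot":[0,0,0],"slide":[-0.01,0.08,0],"fingers":255}]'
```

```text
clock: 14.15
ee_pos: [0.5824, -0.0526, 0.0428]
ee_rot: [[-0.004, 0.999, 0.052], [-0.0, 0.052, -0.999], [-1.0, -0.004, -0.0]]
wrist_force: [-7.7, 0.8, 2.0]
finger_gap: 0.242
```

Both faces drag: the along-gap push is growing and is now about 6 to 7.7 N, while the sideways force stays near 1 N. I ease off the arm's preload, then open the fingers.

```bash
python3 -m creep '[{"rot":[0,0,0],"slide":[0,-0.06,0],"fingers":255},{"rot":[0,0,0],"slide":[0,-0.1,0],"fingers":255},{"rot":[0,0,0],"slide":[0,-0.1,0],"fingers":255}]'
```

```text
clock: 14.45
ee_pos: [0.5824, -0.0526, 0.0428]
ee_rot: [[-0.002, 0.999, 0.052], [0.0, 0.052, -0.999], [-1.0, -0.002, -0.0]]
wrist_force: [-6.4, 1.8, 0.2]
finger_gap: 0.246
```

```bash
python3 -m creep '[{"rot":[0,0,0],"slide":[0,0,0],"fingers":170},{"rot":[0,0,0],"slide":[0,0,0],"fingers":140},{"rot":[0,0,0],"slide":[0,0,0],"fingers":80},{"rot":[0,0,0],"slide":[0,0,0],"fingers":40},{"rot":[0,0,0],"slide":[0,0,0],"fingers":40},{"rot":[0,0,0],"slide":[0,0,0],"fingers":40}]'; python3 look.py 6
```

```text
clock: 15.05
ee_pos: [0.5837, -0.0527, 0.0432]
ee_rot: [[0.0, 0.999, 0.052], [-0.0, 0.052, -0.999], [-1.0, 0.0, 0.0]]
wrist_force: [0.2, 0.3, 0.6]
finger_gap: 0.844
[ 0.58362537 -0.05265957  0.04314746] [-5.98246522e-05  5.17942650e-02 -9.98657774e-01] [0.55712918 0.02325492 0.60445029]
```

View pics/s6.png

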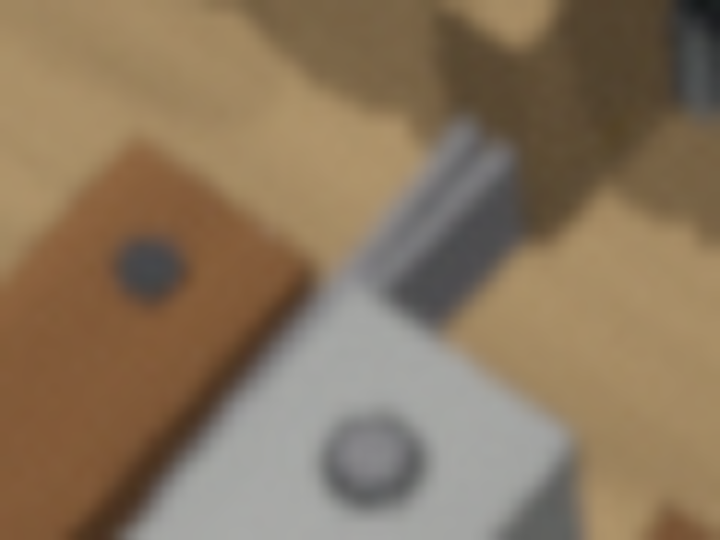

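The feeler stands upright in the gap with the fingers open, clear of it. I retreat straight up, then back.

```bash
python3 -m creep '[{"rot":[0,0,0],"slide":[-0.5,0,0],"fingers":40},{"rot":[0,0,0],"slide":[-1.5,0,0],"fingers":40},{"rot":[0,0,0],"slide":[-3,0,0],"fingers":40},{"rot":[0,0,0],"slide":[-5,0,0],"fingers":40},{"rot":[0,0,0],"slide":[-7.5,0,0],"fingers":40},{"rot":[0,0,0],"slide":[-10,0,0],"fingers":40},{"rot":[0,0,0],"slide":[-12.5,-1,0],"fingers":40},{"rot":[0,0,0],"slide":[-14.5,-4,0],"fingers":40},{"rot":[0,0,0],"slide":[-15,-8,0],"fingers":40},{"rot":[0,0,0],"slide":[-15,-10,0],"fingers":40}]'
python3 -m creep '[{"rot":[0,0,0],"slide":[0,-3,0],"fingers":40},{"rot":[0,0,0],"slide":[0,-6,2],"fingers":40},{"rot":[0,0,0],"slide":[0,-8,5],"fingers":40},{"rot":[0,0,0],"slide":[0,-9,8],"fingers":40},{"rot":[0,0,0],"slide":[0,-10,11],"fingers":40},{"rot":[0,0,0],"slide":[0,-10,13],"fingers":40},{"rot":[0,0,0],"slide":[0,-10,13],"fingers":40}]'
python3 - <<'E'
from h import *
import cv2
a=vision.snapshot('scene')[:,:,::-1]; b=vision.snapshot('top')[:,:,::-1]
a=cv2.resize(a[190:290,150:250],None,fx=4,fy=4,interpolation=cv2.INTER_CUBIC); b=cv2.resize(b[100:200,200:300],None,fx=4,fy=4,interpolation=cv2.INTER_CUBIC)
cv2.imwrite('pics/end.png',np.hstack([a,b]))
E
```

```text
clock: 16.1
ee_pos: [0.4817, -0.0577, 0.195]
ee_rot: [[0.001, 0.999, 0.052], [-0.001, 0.052, -0.999], [-1.0, 0.001, 0.001]]
wrist_force: [-0.2, -0.4, -0.0]
finger_gap: 0.839
clock: 16.8
ee_pos: [0.3909, -0.1952, 0.1942]
ee_rot: [[0.002, 0.999, 0.048], [-0.002, 0.048, -0.999], [-1.0, 0.002, 0.002]]
wrist_force: [0.2, 0.3, 0.9]
finger_gap: 0.843
```

View pics/end.png

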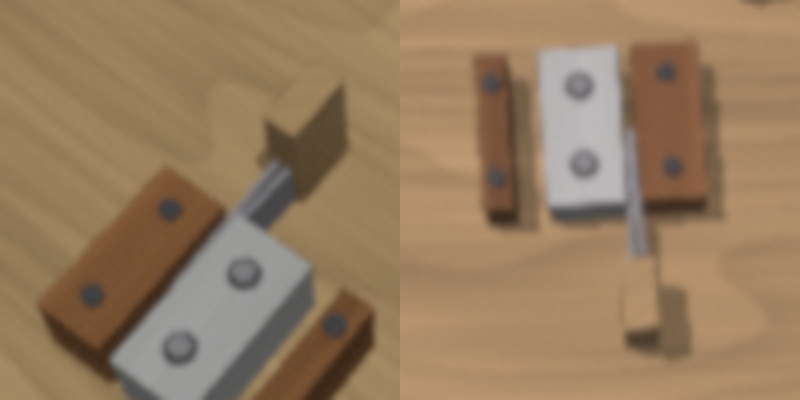

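Left panel (scene) shows the feeler upright with its handle at (305,130). Right panel (top) shows the blade in the right, close gap: tip at (630,128), mouth at (632,207), so about 50 mm in. It touches both faces and the robot is clear.

```bash
python3 -c "
from rig import job;print(job.job_done())"
```

```text
the job is handed in; nothing more can be done
None
```

The feeler is in the close gap, which is the right one beside the thick cheek. It stands upright, nipped between block and cheek, and the robot has let go and moved clear. I handed the job in at about 17 s of the 64 s allowed; no verdict is reported.

- **Insertion:** I slid the natural-wood feeler in low along the bench. It went in freely until the tip was about 47 mm deep, then the push needed along the gap rose while the sideways force stayed at about 1–2 N, so both faces were touching.
- **Push force:** The most I read was 7.7 N at the wrist. I put about 1.5 N of that down to drag on the bench, so the nip is roughly 6 N. That split is my estimate, not a measurement.
- **Last check:** The final pictures show it upright and about 50 mm in. I did not test how firmly it holds.
- **Disagreement:** The two cameras differed by about 2 mm sideways, and their gap widths of 6.2 to 7.9 mm are below the roughly 8.2 mm that the binding depth implies.

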